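# Sweep the loose spray-can caps off the sorting board into the carton

## Task

Sweep the four loose black caps along the raised plywood board and off its open end, so that all of them drop into the brown cardboard carton and none into the grey scrap bin. Push them along with your fingers; do not pick up, squeeze or press down on any cap. Leave the amber jar, the tape roll, the paint tin and the spray cans standing where they are.

Things in the scene. Friction and masses are not known exactly. Their poses are not given: they have to be found in the camera images.
- board: raised plywood sorting board, fixed: deck 300 mm (its x) by 380 mm (its y), top at z = 0.105. Front and back edges have a lip 10 mm wide and high (local x beyond -140 and +140 mm); the ends at local y = -190 and +190 mm have none and overhang the boxes there. Turned by up to 0.12 rad. Origin: on the bench under the deck's middle; x away from the robot, y along the board to the left, z up.
- carton: open brown cardboard carton with a blue band round its foot, fixed on the bench, tucked 30 mm under the left or right end of the board. 260 mm (x) by 170 mm (y) by 80 mm high, walls 5 mm: its rim is 25 mm below the deck top and its mouth reaches about 135 mm beyond the board's end. Flaps folded down outside. Origin: centre of its underside; axes parallel to the board's.
- scrap_bin: open grey plastic scrap bin holding a little rubbish, fixed under the board's other end; same size and fit as the carton, mirrored: the two origins lie on the board's y axis, 245 mm to either side of its origin. Not for caps. Origin: centre of its underside; axes parallel to the board's.
- cap1: loose black plastic spray-can cap, like a small cup standing upside down: a smooth upright cylinder 36 mm in diameter, 32 mm high, about 12 g, closed flat top. Standing on the board's deck. Origin: centre of its underside; z up.
- cap2: loose black plastic spray-can cap, like a small cup standing upside down: a smooth upright cylinder 36 mm in diameter, 32 mm high, about 12 g, closed flat top. Standing on the board's deck. Origin: centre of its underside; z up.
- cap3: loose black plastic spray-can cap, like a small cup standing upside down: a smooth upright cylinder 36 mm in diameter, 32 mm high, about 12 g, closed flat top. Standing on the board's deck. Origin: centre of its underside; z up.
- cap4: loose black plastic spray-can cap, like a small cup standing upside down: a smooth upright cylinder 36 mm in diameter, 32 mm high, about 12 g, closed flat top. Standing on the board's deck. Origin: centre of its underside; z up.
- jar: small amber glass jar with a white lid, 44 mm in diameter, 48 mm high, 120 g, standing on the deck among the caps and possibly in the way of one or two of them. The caps and the jar stand at least 60 mm apart, centre to centre. Stays where it is. Origin: centre of its underside; z up.
- tape_roll: roll of cream masking tape lying flat on the deck near one back corner, 72 mm in diameter, 24 mm high. Stays where it is. Origin: centre of its underside; z up.
- paint_tin: small steel paint tin with a blue label, 58 mm in diameter, 44 mm high, standing on the deck near the other back corner. Stays where it is. Origin: centre of its underside; z up.
- can1: 400 ml spray can without its cap, white nozzle on top, dark body with an orange shoulder; 65 mm in diameter, 180 mm high, standing on the bench just behind the board (on the side away from the robot). Stays where it is. Origin: centre of its underside; z up.
- can2: 400 ml spray can without its cap, white nozzle on top, white body with a lilac shoulder; 65 mm in diameter, 180 mm high, standing on the bench just behind the board (on the side away from the robot). Stays where it is. Origin: centre of its underside; z up.
- can3: 400 ml spray can without its cap, white nozzle on top, yellow all over; 65 mm in diameter, 180 mm high, standing on the bench just behind the board (on the side away from the robot). Stays where it is. Origin: centre of its underside; z up.
Not all that is in view belongs to the job. What is shaped like the cap4 but yellow is not meant.

How it is judged:
At the end, for the whole second after the job is handed in: All four caps lie at rest (under 20 mm/s) inside the brown carton, below its rim; the jar, tape roll, paint tin and three cans are within 20 mm of where they started and upright within 0.2 rad (x of cap1 in the frame of carton between -0.13 and 0.13 m and y of cap1 in the frame of carton between -0.085 and 0.085 m and height (world z) of each of cap1, cap2, cap3, cap4 below 0.08 m and linear speed of each of cap1, cap2, cap3, cap4 below 0.02 m/s and x of cap2 in the frame of carton between -0.13 and 0.13 m and y of cap2 in the frame of carton between -0.085 and 0.085 m and x of cap3 in the frame of carton between -0.13 and 0.13 m and y of cap3 in the frame of carton between -0.085 and 0.085 m and x of cap4 in the frame of carton between -0.13 and 0.13 m and y of cap4 in the frame of carton between -0.085 and 0.085 m and distance of each of jar, tape_roll, paint_tin, can1, can2, can3 from where it was at the start of the episode below 0.02 m and angle between each of jar, tape_roll, paint_tin, can1, can2, can3's own z axis and vertical below 0.2 rad); the robot touches nothing.
It fails at once if a cap is lifted off the board (raised upright by more than 10 mm, or by more than 30 mm in any attitude) (((height (world z) of cap1 above 0.115 m and angle between cap1's own z axis and vertical below 0.3 rad) or height (world z) of cap1 above 0.135 m) or ((height (world z) of cap2 above 0.115 m and angle between cap2's own z axis and vertical below 0.3 rad) or height (world z) of cap2 above 0.135 m) or ((height (world z) of cap3 above 0.115 m and angle between cap3's own z axis and vertical below 0.3 rad) or height (world z) of cap3 above 0.135 m) or ((height (world z) of cap4 above 0.115 m and angle between cap4's own z axis and vertical below 0.3 rad) or height (world z) of cap4 above 0.135 m)).
It fails at once if a cap is carried out over the end of the board: wholly past the end (12 mm clear) and still at deck height (((y of cap1 in the frame of board above 0.22 m or y of cap1 in the frame of board below -0.22 m) and height (world z) of cap1 above 0.1 m) or ((y of cap2 in the frame of board above 0.22 m or y of cap2 in the frame of board below -0.22 m) and height (world z) of cap2 above 0.1 m) or ((y of cap3 in the frame of board above 0.22 m or y of cap3 in the frame of board below -0.22 m) and height (world z) of cap3 above 0.1 m) or ((y of cap4 in the frame of board above 0.22 m or y of cap4 in the frame of board below -0.22 m) and height (world z) of cap4 above 0.1 m)).
It fails at once if a cap is squeezed or pressed: more than 15 N between the fingers and a cap (contact force between the fingers and cap1 above 15 N or contact force between the fingers and cap2 above 15 N or contact force between the fingers and cap3 above 15 N or contact force between the fingers and cap4 above 15 N).
It fails at once if the jar, tape roll, paint tin or a can is moved by more than 20 mm or tipped by more than 0.2 rad (distance of any of jar, tape_roll, paint_tin, can1, can2, can3 from where it was at the start of the episode above 0.02 m or angle between any of jar, tape_roll, paint_tin, can1, can2, can3's own z axis and vertical above 0.2 rad).
It also fails if it takes over 72 s, if anything falls off the work surface, if the arm or the gripper's body presses on something with over 40 N, if the wrist force passes 120 N, or if a joint passes its speed limit or range.

## Robot

A 6-joint arm with a two-finger parallel gripper is mounted at the origin on the work surface. World frame = base frame: x ahead of the robot, y to its left, z up, the work surface at z = 0. Lengths are in m, angles in rad, forces in N, time in s.
With the tool pointing down it reaches from about 0.375 to 0.975 m from the base axis. Payload 3.8 kg.
Tool frame: the origin (TCP) lies between the finger pads; the fingertips stand 8 mm ahead of it and the grasp point (between the pads) lies 11 mm behind it (tcp_to_tips is the distance from the TCP to the fingertips, in m); z points along the fingers, y is the line along which they close (so a half turn about z gives the same grasp; the last joint's range is limited). The gripper opens to 85 mm and grips with 20 to 120 N. Pads are 22 mm wide; open, the fingers measure 114 mm over their backs; the gripper's body (76 mm by 85 mm) begins 54 mm behind the grasp point. The pads swing forward as they close: fully open they stand 13 mm farther back than shut.
Start: joints at [-1.263, 0.264, 1.604, -0, 1.274, -0.037], TCP at [0.228, -0.635, 0.219] pointing down, gripper open.
Joint ranges: [-2.63, 2.63], [-0.94, 2.18], [0.31, 2.57], [-1.31, 4.45], [0, 2.66], [-2.55, 2.55]. Speed limits (rad/s): [2.57, 2.57, 3.14, 3.14, 3.14, 3.14].

## Interface

Orientations are given as a rotation vector (axis times angle).
In Python, from workcell import * gives the robot as it stands.
- The arm moves only by the tool move_arm, never from a script. Its argument "series" is one flat list of numbers, 7 for each row, row after row: the finger opening in cm, from 0 to 8.54, then the shift along the tool's x, y, z in cm, then the turn, a rotation vector about the tool's x, y, z in degrees. A call has 1 to 5 rows; each row shifts and turns the commanded pose from where the row before left it, along the tool's axes as they then stand; what a row does not reach is not made up. A row lasts 1/8 s, in which the tool goes at most 62.5 mm and 10.7 degrees, less where a joint would pass 70% of its speed; a pose out of reach is approached as far as the arm can. A call is refused whole if a number of a shift passes 6.25 or a number of a turn 10.7, either way. A call with a gripper value outside its range is refused whole. The fingers move at their own pace and stop on an object; "grip_force" is the grip in N (left out, the last holds). Time passes only in rows, so rows that do not move let the fingers close. It gives the time, the measured TCP pose, the force, the opening and the grip force at its end, in the units of the state.
- read_state(): the state, without advancing time (a new reading comes with each control period).
- read_camera(name): name is "scene" or "top"; returns the picture (384x512x3 uint8, red, green, blue); there is no depth.
- calibration(name): a dict with "camera_matrix" (3x3 intrinsics, pixels), "k1" (the pictures are not rectified: a ray, as slopes to the right and down, at radius r is drawn at 1 + k1 r^2 times it, then the intrinsics apply), "rvec" (rotation vector, rad) and "tvec" (3), from world to camera coordinates, as OpenCV has them. Camera axes: x right, y down, z forward; pixel columns grow to the right and rows downward; lengths in m; the calibration is good to about 2 mm. A picture is of the moment at which its call begins. calibration takes no time and is no camera call.
- finish_job(): hands the job in; it is judged then, once.
The state is a dict: "time": time; "q": joint angles; "joint_vel": joint speeds; "joint_torque": joint torques, N m; "tool_pos": TCP position; "tcp_rot": TCP orientation; "wrist_force": force on the tool from outside, world axes, zero at the start; "torque": the same for the moment, N m; "width": opening from 0.0 (shut) to 1.0 (fully open); "grip_force": force on a finger pad.
Only numpy, scipy, OpenCV 4.12 (cv2) and the standard library are available. Lean on these libraries where they do the work, as an engineer would, in place of code of your own. Each camera call takes 0.05 s, during which the arm holds its last target. There are 200 camera calls.

## Working session

There is one attempt and no reset: what is moved stays moved. The work goes in short steps, Python scripts to look and compute and a tool call to move; the robot and the scene stay as the last step left them, time stands still between calls to the robot, and variables do not carry over. Pictures are saved under pics/ and viewed, at most 10 in all, crops included, and the job is handed in when it is done.

Besides the shell and the picture viewer there is one more tool, called after "Call:" by a JSON object that holds its "fn" and its "kwargs", one argument or row to a line. move_arm: Moves the arm, as the interface text tells. Its arguments: {"type":"object","properties":{"series":{"type":"array"},"grip_force":{"type":"number"}},"required":["series"]}

```bash
mkdir -p pics; ls; python3 - <<'E'
from workcell import *
import cv2
print(read_state())
for n in ("top","scene"):
    im=read_camera(n); cv2.imwrite(f"pics/{n}0.png",cv2.cvtColor(cv2.resize(im,(768,576),interpolation=cv2.INTER_CUBIC),cv2.COLOR_RGB2BGR)); cv2.imwrite(f"pics/{n}0_raw.png",cv2.cvtColor(im,cv2.COLOR_RGB2BGR))
    print(n,calibration(n))
E
```

```text
pics
{'time': 0.0, 'q': array([-1.26290444e+00,  2.64780769e-01,  1.60540021e+00, -7.30745573e-06,
        1.27370518e+00, -3.69029970e-02]), 'joint_vel': array([ 0.00159697, -0.000538  , -0.00089058, -0.00121838, -0.0011201 ,
        0.0001751 ]), 'joint_torque': array([ 2.21355345e-03, -5.15109909e+01, -3.67311502e+01,  9.26087819e-05,
        1.29774614e-02,  7.59644678e-06]), 'tool_pos': array([ 0.22791118, -0.63453508,  0.21732931]), 'tcp_rot': array([-3.09278424e+00, -5.38537352e-01,  4.97155507e-04]), 'wrist_force': array([ 0.61211972,  0.99638653, -0.23673786]), 'torque': array([ 0.04322073, -0.01286806,  0.00435263]), 'grip_force': 0.0, 'width': 0.9990598846086559}
top {'camera_matrix': array([[420.32460626,   0.        , 248.88460998],
       [  0.        , 420.32460626, 197.50408486],
       [  0.        ,   0.        ,   1.        ]]), 'k1': -0.13083339126318358, 'rvec': array([ 2.17080943, -2.16477729,  0.10272087]), 'tvec': array([0.00947661, 0.60071834, 0.78351301])}
scene {'camera_matrix': array([[491.07834639,   0.        , 255.34678093],
       [  0.        , 491.07834639, 186.96197612],
       [  0.        ,   0.        ,   1.        ]]), 'k1': -0.12900380048239346, 'rvec': array([ 2.56223425,  0.56969012, -0.15975683]), 'tvec': array([-0.53871178, -0.14663104,  1.28340337])}
```

View pics/top0.png

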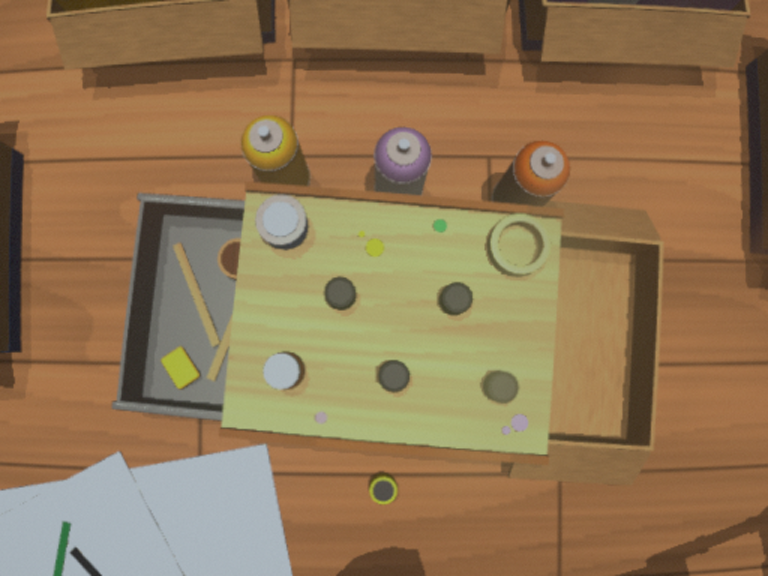

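View pics/scene0.png

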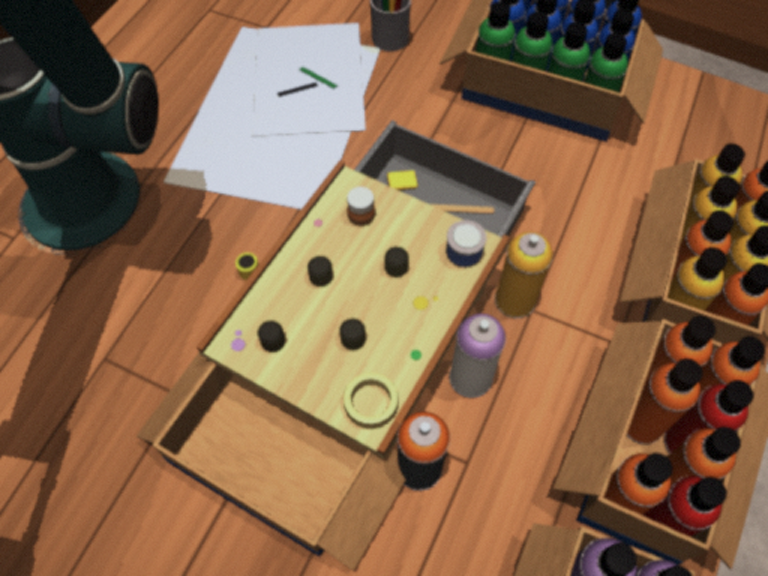

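The top view shows four black caps on the deck at (340,293), (456,298), (394,376) and (501,387). The jar is at (282,371), the tape roll at (518,245), the tin at (281,222), the brown carton at the right end (−y) and the grey bin at the left. Candidates that could be mistaken for a loose cap:
- the yellow cap on the bench at (383,489), which I reject
- the caps on cans in the cartons at the edges (scene view), which I reject
- the four black ones on the deck, which I choose

```bash
cat > h.py <<'E'
import numpy as np, cv2
from workcell import *
def cast(n,uv,z):
    c=calibration(n);K=c["camera_matrix"];D=np.array([c["k1"],0,0,0.])
    R=cv2.Rodrigues(c["rvec"])[0];C=-R.T@c["tvec"]
    p=cv2.undistortPoints(np.float64(uv).reshape(-1,1,2),K,D).reshape(-1,2)
    d=np.c_[p,np.ones(len(p))]@R
    return (C+d*((z-C[2])/d[:,2])[:,None])[:,:2]
def blobs(mask,lo,hi):
    n,_,s,c=cv2.connectedComponentsWithStats(mask.astype(np.uint8))
    return [(c[i],s[i,4]) for i in range(1,n) if lo<s[i,4]<hi]
E
python3 - <<'E'
from h import *
np.set_printoptions(precision=4,suppress=True)
t=cv2.imread("pics/top0_raw.png");s=cv2.imread("pics/scene0_raw.png")
for n,im in(("top",t),("scene",s)):
    c=calibration(n);R=cv2.Rodrigues(c["rvec"])[0];print(n,"cam",-R.T@c["tvec"])
    v=im.max(2)
    for th in (75,):
        for c,a in blobs(v<th,120,900): print(n,c*1.5,a,cast(n,[c],.121)[0])
h=cv2.cvtColor(t,cv2.COLOR_BGR2HSV)
m=((h[...,0]>18)&(h[...,0]<40)&(h[...,1]>60)&(h[...,2]>120)).astype(np.uint8)
m=cv2.morphologyEx(m,cv2.MORPH_OPEN,np.ones((5,5)))
cs,_=cv2.findContours(m,0,1);c=max(cs,key=cv2.contourArea)
w=cast("top",c.reshape(-1,2),.105).astype(np.float32)
r=cv2.minAreaRect(w);print(r);print(cv2.boxPoints(r))
# hand points: jar,tape,tin,carton rim etc
P=np.array([[282,371,.153],[518,245,.129],[281,222,.149],[248,185,.115],[562,208,.115],[547,454,.115],[222,430,.115]])
for p in P: print(p,cast("top",[p[:2]/1.5],p[2])[0])
b=t[110:290,140:450];cv2.imwrite("pics/crop.png",cv2.resize(b,(775,450),interpolation=cv2.INTER_CUBIC))
E
```

```text
top cam [0.5197 0.0069 0.8395]
top [65.709   4.2649] 134 [0.9712 0.4108]
top [266.5093  19.2268] 269 [0.9362 0.1441]
top [531.2463  23.6978] 536 [ 0.932  -0.1843]
top [680.25     2.5588] 408 [ 0.9736 -0.3843]
top [408.1788  58.842 ] 193 [ 0.8815 -0.0308]
top [204.1702  61.1489] 141 [0.8814 0.2194]
top [507.1128 188.1429] 266 [ 0.7198 -0.1463]
scene cam [ 0.8196 -0.467   1.0339]
scene [389.2924  26.5112] 672 [0.3731 0.5013]
scene [729.6844 158.0019] 263 [1.0084 0.4622]
scene [727.4831 191.5997] 356 [1.0181 0.3903]
scene [761.3102 207.1204] 137 [1.0756 0.3845]
scene [720.7255 226.2758] 368 [1.0212 0.3178]
scene [758.8286 241.9214] 210 [1.0833 0.3156]
scene [395.8996 261.4895] 239 [0.5941 0.0475]
scene [462.7275 257.012 ] 167 [0.6794 0.0958]
scene [713.5039 263.0233] 387 [1.0245 0.2461]
scene [319.5897 270.7115] 234 [ 0.5006 -0.0133]
scene [755.2241 279.3569] 290 [1.0901 0.2456]
scene [720.6864 304.9153] 177 [1.0497 0.1797]
scene [352.1264 333.8276] 261 [ 0.5882 -0.0841]
scene [271.2376 335.9886] 263 [ 0.4886 -0.1345]
scene [660.0923 355.5923] 130 [0.9872 0.0636]
scene [691.1895 374.959
[... 330 characters left out ...]
1] 349 [ 0.5782 -0.3551]
scene [615.3377 490.2715] 151 [ 0.984  -0.1416]
scene [706.6917 493.315 ] 446 [ 1.0946 -0.0982]
scene [ 21.0065 559.1348] 230 [ 0.3547 -0.5378]
scene [581.0827 555.8741] 139 [ 0.9699 -0.2357]
((0.565466046333313, 0.005074486136436462), (0.46940094232559204, 0.28347381949424744), 85.61009979248047)
[[ 0.4062 -0.2181]
 [ 0.6888 -0.2398]
 [ 0.7248  0.2282]
 [ 0.4421  0.2499]]
[282.    371.      0.153] [0.5065 0.1095]
[518.    245.      0.129] [ 0.6504 -0.1555]
[281.    222.      0.149] [0.6721 0.1142]
[248.    185.      0.115] [0.7247 0.16  ]
[562.    208.      0.115] [ 0.6981 -0.213 ]
[547.    454.      0.115] [ 0.411  -0.1889]
[222.    430.      0.115] [0.4375 0.1839]
```

View pics/crop.png

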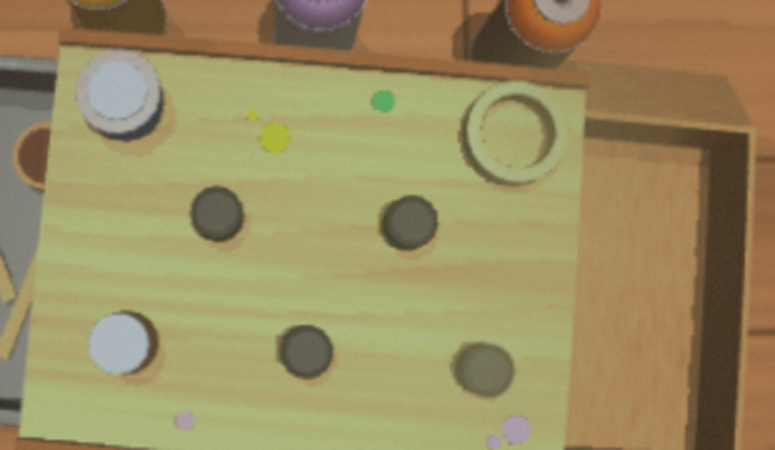

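The close crop shows four black caps on the deck at crop pixels (217,213), (410,222), (306,351) and (484,370). They clear the tape roll at (513,133), and the jar at (122,343) sits behind them all, away from the carton.

```bash
cat >> h.py <<'E'
TH=-0.071;O=np.array([.5678,-.0145]);A=np.array([[np.cos(TH),np.sin(TH)],[-np.sin(TH),np.cos(TH)]])
loc=lambda p:(np.asarray(p)-O)@A.T
def where():
    s=read_state();R=cv2.Rodrigues(s["tcp_rot"])[0]
    print("t%.2f"%s["time"],"loc mm",(loc(s["tool_pos"][:2])*1e3).round(1),"z",(s["tool_pos"][2]*1e3).round(1),"toolx yaw err deg",np.degrees(np.arctan2(R[1,0],R[0,0])-(TH+np.pi/2)).round(2),"tilt",np.degrees(np.arccos(-R[2,2])).round(2),"w",round(s["width"],2),"F",s["wrist_force"].round(1),"q",s["q"].round(2))
E
python3 - <<'E'
from h import *
for p in [(217,213),(410,222),(306,351),(484,370)]:
    uv=np.array(p)/2.5+[140,110]; print("cap top",loc(cast("top",[uv],.137)[0])*1e3)
for p in [(.5941,.0475),(.5882,-.0841),(.5006,-.0133),(.4886,-.1345)]: print("scene",loc(p)*1e3)
for p in [(.5065,.1095),(.6504,-.1555),(.6721,.1142)]: print("jar tape tin",loc(p)*1e3)
where()
E
```

```text
cap top [21.49928485 63.92408743]
cap top [ 24.97037448 -66.01393361]
cap top [-66.12514248  -2.34325685]
cap top [ -70.38643216 -121.79378295]
scene [21.83543617 63.70952619]
scene [ 25.28605268 -67.97746347]
scene [-67.11582198  -3.57021574]
scene [ -70.48761666 -125.3161438 ]
jar tape tin [-69.94216328 119.33894501]
jar tape tin [  92.39448536 -134.78508477]
jar tape tin [ 94.90719752 135.77482778]
t0.10 loc mm [-295.  -642.7] z 217.5 toolx yaw err deg -66.18 tilt 0.12 w 1.0 F [ 0.  -0.2  1.1] q [-1.26  0.26  1.61 -0.    1.27 -0.04]
```

Call:
{"fn": "move_arm", "kwargs": {
  "series": [2.2, 0, 0, 0, 0, 0, -10, 2.2, 0, 0, 0, 0, 0, -10, 2.2, 0, 0, 0, 0, 0, -10, 2.2, 0, 0, 0, 0, 0, -10, 2.2, 0, 0, 0, 0, 0, -10]
}}

```text
time: 0.72
tool_pos: [0.228, -0.6348, 0.2179]
tcp_rot: [-2.571, -1.803, -0.001]
wrist_force: [0.3, 0.8, 0.2]
width: 0.258
grip_force: 0.0
```

Call:
{"fn": "move_arm", "kwargs": {
  "series": [2.2, 0, 0, 0, 0, 0, -8, 2.2, 0, 0, 0, 0, 0, -8, 2.2, 3, 1.2, 0, 0, 0, 0, 2.2, 5, 2, 0, 0, 0, 0, 2.2, 5, 2, 0, 0, 0, 0]
}}

```text
time: 1.35
tool_pos: [0.2898, -0.508, 0.2178]
tcp_rot: [-2.303, -2.136, -0.001]
wrist_force: [1.0, -0.8, 0.5]
width: 0.255
grip_force: 0.0
```

```bash
python3 -c "
from h import *
where()"
```

```text
t1.35 loc mm [-242.3 -511.9] z 217.8 toolx yaw err deg -0.24 tilt 0.07 w 0.26 F [ 1.  -0.8  0.5] q [-1.1   0.1   1.8   0.    1.24 -1.02]
```

Call:
{"fn": "move_arm", "kwargs": {
  "series": [2.2, 5, 2, 0, 0, 0, 0, 2.2, 5, 2, 0, 0, 0, 0, 2.2, 5, 2, 0, 0, 0, 0, 2.2, 5, 2, 0, 0, 0, 0, 2.2, 5, 2, 0, 0, 0, 0]
}}

```text
time: 1.98
tool_pos: [0.4081, -0.2658, 0.2183]
tcp_rot: [-2.302, -2.137, -0.0]
wrist_force: [1.0, -0.2, -0.1]
width: 0.26
grip_force: 0.0
```

Call:
{"fn": "move_arm", "kwargs": {
  "series": [2.2, 5, 2, 0, 0, 0, 0, 2.2, 5, 2, 0, 0, 0, 0, 2.2, 5, 2, 0, 0, 0, 0, 2.2, 2, 1, 0, 0, 0, 0, 2.2, 0, 0, 0, 0, 0, 0]
}}

```text
time: 2.6
tool_pos: [0.4904, -0.1017, 0.2182]
tcp_rot: [-2.298, -2.141, 0.001]
wrist_force: [-0.0, -0.1, 0.0]
width: 0.257
grip_force: 0.0
```

```bash
python3 -c "
from h import *
where()"
```

```text
t2.60 loc mm [-71.  -92.5] z 218.2 toolx yaw err deg 0.0 tilt 0.05 w 0.26 F [-0.  -0.1  0. ] q [-0.25 -0.07  1.97  0.    1.24 -0.18]
```

Call:
{"fn": "move_arm", "kwargs": {
  "series": [2.2, 1, 0, 3, 0, 0, 0, 2.2, 0, 0, 3, 0, 0, 0, 2.2, 0, 0, 1.5, 0, 0, 0, 2.2, 0, 0, 1, 0, 0, 0, 2.2, 0, 0, 0, 0, 0, 0]
}}

```text
time: 3.22
tool_pos: [0.4907, -0.0937, 0.1334]
tcp_rot: [-2.303, -2.137, 0.001]
wrist_force: [-0.6, 0.1, 0.6]
width: 0.258
grip_force: 0.0
```

```bash
python3 - <<'E'
from h import *
where()
im=read_camera("scene")[120:320,80:330]
cv2.imwrite("pics/s1.png",cv2.cvtColor(cv2.resize(im,(750,600),interpolation=cv2.INTER_CUBIC),cv2.COLOR_RGB2BGR))
E
```

```text
t3.23 loc mm [-71.3 -84.4] z 133.4 toolx yaw err deg -0.22 tilt 0.04 w 0.26 F [-0.6  0.1  0.6] q [-0.24  0.    2.06 -0.    1.08 -0.16]
```

View pics/s1.png

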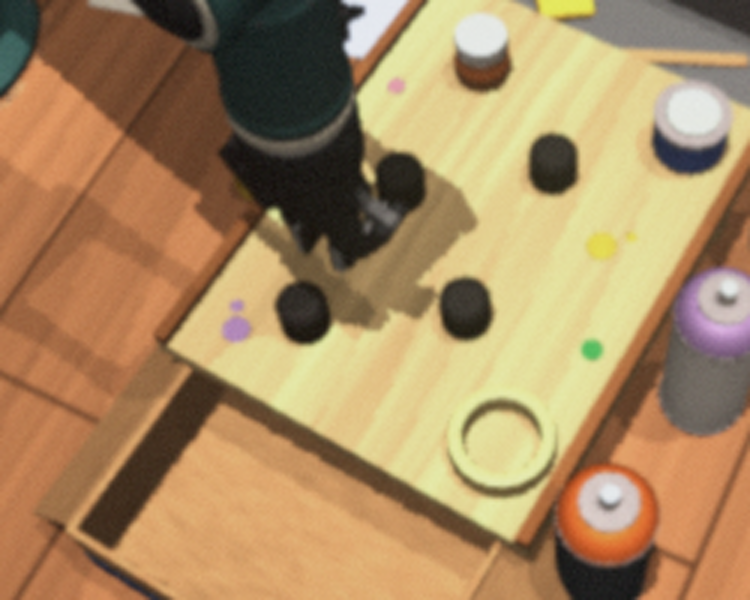

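The crop shows the fingers behind cap4, with the tips near (345,265) and cap4 at (305,310). I'll lower a little more, then push it off.

Call:
{"fn": "move_arm", "kwargs": {
  "series": [2.2, 0, 0, 0.5, 0, 0, 0, 2.2, 0, 0, 0.5, 0, 0, 0, 2.2, -0.8, 0, 0, 0, 0, 0, 2.2, -0.8, 0, 0, 0, 0, 0, 2.2, -1, 0, 0, 0, 0, 0]
}}

```text
time: 3.9
tool_pos: [0.4892, -0.1199, 0.1239]
tcp_rot: [2.302, 2.137, 0.0]
wrist_force: [0.4, -0.1, -0.7]
width: 0.258
grip_force: 0.0
```

```bash
python3 -c "
from h import *
where()"
```

```text
t3.90 loc mm [ -71.  -110.7] z 123.9 toolx yaw err deg -0.18 tilt 0.02 w 0.26 F [ 0.4 -0.1 -0.7] q [-0.29  0.02  2.06 -0.    1.06 -0.22]
```

Call:
{"fn": "move_arm", "kwargs": {
  "series": [2.2, -1.2, 0, 0, 0, 0, 0, 2.2, -1.2, 0, 0, 0, 0, 0, 2.2, -1.2, 0, 0, 0, 0, 0, 2.2, -1.0, 0, 0, 0, 0, 0, 2.2, -0.8, 0, 0, 0, 0, 0]
}}

```text
time: 4.53
tool_pos: [0.4853, -0.1735, 0.1241]
tcp_rot: [2.303, 2.137, 0.001]
wrist_force: [-0.9, 4.4, 7.4]
width: 0.26
grip_force: 3.5
```

Call:
{"fn": "move_arm", "kwargs": {
  "series": [2.2, -0.6, 0, 0, 0, 0, 0, 2.2, -0.6, 0, 0, 0, 0, 0, 2.2, -0.6, 0, 0, 0, 0, 0, 2.2, 0, 0, 0, 0, 0, 0, 2.2, 0, 0, 0, 0, 0, 0]
}}

```text
time: 5.15
tool_pos: [0.4834, -0.1908, 0.1232]
tcp_rot: [-2.302, -2.137, 0.0]
wrist_force: [0.3, -0.4, -0.3]
width: 0.255
grip_force: 0.0
```

```bash
python3 - <<'E'
from h import *
where()
im=read_camera("scene")[120:360,80:380]
cv2.imwrite("pics/s2.png",cv2.cvtColor(cv2.resize(im,(750,600),interpolation=cv2.INTER_CUBIC),cv2.COLOR_RGB2BGR))
E
```

```text
t5.15 loc mm [ -71.7 -181.8] z 123.2 toolx yaw err deg -0.18 tilt 0.05 w 0.25 F [ 0.3 -0.4 -0.3] q [-0.42  0.05  2.03  0.    1.06 -0.35]
```

View pics/s2.png

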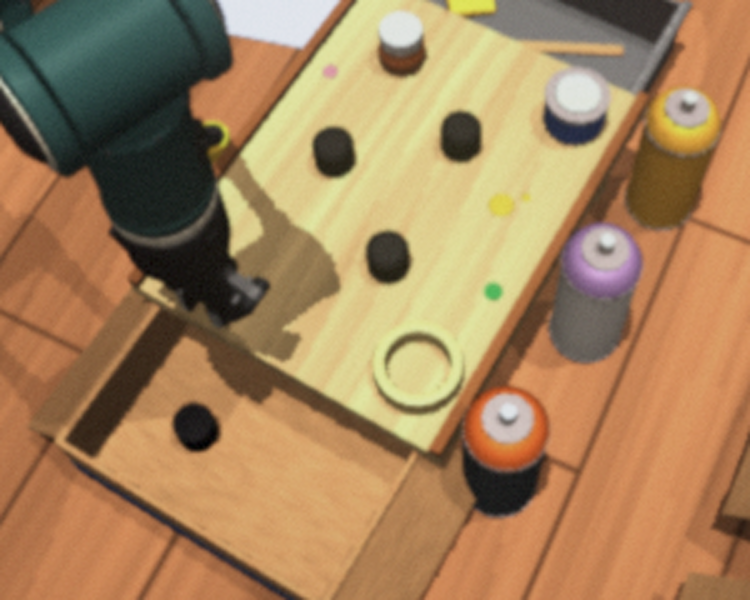

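Cap4 lies in the carton at (195,427) and the other three caps are untouched. Next is cap2, with a narrower gap and a slower push at the edge.

Call:
{"fn": "move_arm", "kwargs": {
  "series": [1.2, 0, 0, -3, 0, 0, 0, 1.2, 0, 0, -3, 0, 0, 0, 1.2, 4, 2.5, 0, 0, 0, 0, 1.2, 5, 3, 0, 0, 0, 0, 1.2, 5, 3, 0, 0, 0, 0]
}}

```text
time: 5.82
tool_pos: [0.5796, -0.0563, 0.1838]
tcp_rot: [2.302, 2.137, 0.0]
wrist_force: [1.0, -0.1, 0.8]
width: 0.144
grip_force: 0.0
```

Call:
{"fn": "move_arm", "kwargs": {
  "series": [1.2, 1.5, 1.1, 0, 0, 0, 0, 1.2, 0, 0, 0, 0, 0, 0, 1.2, 0, 0, 0, 0, 0, 0]
}}

```text
time: 6.2
tool_pos: [0.59, -0.0445, 0.1833]
tcp_rot: [-2.302, -2.137, 0.002]
wrist_force: [0.4, 0.8, -0.6]
width: 0.141
grip_force: 0.0
```

```bash
python3 -c "
from h import *
where()"
```

```text
t6.20 loc mm [ 24.3 -28.4] z 183.3 toolx yaw err deg -0.21 tilt 0.08 w 0.14 F [ 0.4  0.8 -0.6] q [-0.12  0.13  1.83 -0.    1.18 -0.04]
```

Call:
{"fn": "move_arm", "kwargs": {
  "series": [1.2, 0, 0, 3, 0, 0, 0, 1.2, 0, 0, 2, 0, 0, 0, 1.2, 0, 0, 0.9, 0, 0, 0, 1.2, -0.6, 0, 0, 0, 0, 0, 1.2, -0.6, 0, 0, 0, 0, 0]
}}

```text
time: 6.82
tool_pos: [0.5907, -0.0562, 0.1256]
tcp_rot: [2.301, 2.137, 0.001]
wrist_force: [-0.4, -0.5, -0.5]
width: 0.138
grip_force: 0.0
```

Call:
{"fn": "move_arm", "kwargs": {
  "series": [1.2, -1.2, -0.1, 0, 0, 0, 0, 1.2, -1.5, -0.2, 0, 0, 0, 0, 1.2, -1.5, -0.2, 0, 0, 0, 0, 1.2, -1.5, -0.2, 0, 0, 0, 0, 1.2, -1.5, -0.2, 0, 0, 0, 0]
}}

```text
time: 7.45
tool_pos: [0.5754, -0.1278, 0.1247]
tcp_rot: [-2.303, -2.137, 0.0]
wrist_force: [-0.3, -0.8, -0.4]
width: 0.142
grip_force: 0.0
```

```bash
python3 -c "
from h import *
where()"
```

```text
t7.45 loc mm [  15.6 -112.5] z 124.7 toolx yaw err deg -0.2 tilt 0.0 w 0.14 F [-0.3 -0.8 -0.4] q [-0.26  0.18  1.89 -0.    1.08 -0.19]
```

Call:
{"fn": "move_arm", "kwargs": {
  "series": [1.2, -1.1, -0.1, 0, 0, 0, 0, 1.2, -1, -0.1, 0, 0, 0, 0, 1.2, -0.8, 0, 0, 0, 0, 0, 1.2, -0.6, 0, 0, 0, 0, 0, 1.2, -0.5, 0, 0, 0, 0, 0]
}}

```text
time: 8.07
tool_pos: [0.5709, -0.1666, 0.1247]
tcp_rot: [-2.302, -2.138, -0.0]
wrist_force: [0.1, -0.3, 0.1]
width: 0.143
grip_force: 0.0
```

Call:
{"fn": "move_arm", "kwargs": {
  "series": [1.2, -0.4, 0, 0, 0, 0, 0, 1.2, -0.4, 0, 0, 0, 0, 0, 1.2, -0.4, 0, 0, 0, 0, 0, 1.2, -0.4, 0, 0, 0, 0, 0, 1.2, -0.4, 0, 0, 0, 0, 0]
}}

```text
time: 8.7
tool_pos: [0.5693, -0.1865, 0.1247]
tcp_rot: [2.302, 2.138, 0.0]
wrist_force: [-0.0, -0.0, 0.3]
width: 0.145
grip_force: 0.0
```

Call:
{"fn": "move_arm", "kwargs": {
  "series": [1.2, -0.4, 0, 0, 0, 0, 0, 1.2, -0.4, 0, 0, 0, 0, 0, 1.2, 0, 0, 0, 0, 0, 0, 1.2, 0, 0, 0, 0, 0, 0]
}}

```text
time: 9.2
tool_pos: [0.5687, -0.1942, 0.1247]
tcp_rot: [-2.302, -2.137, -0.0]
wrist_force: [0.4, 0.6, 0.4]
width: 0.139
grip_force: 0.0
```

```bash
python3 - <<'E'
from h import *
where()
im=read_camera("scene")[120:360,80:380]
cv2.imwrite("pics/s3.png",cv2.cvtColor(cv2.resize(im,(750,600),interpolation=cv2.INTER_CUBIC),cv2.COLOR_RGB2BGR))
E
```

```text
t9.20 loc mm [  13.6 -179.2] z 124.7 toolx yaw err deg -0.18 tilt 0.01 w 0.14 F [0.4 0.6 0.4] q [-0.37  0.2   1.86  0.    1.08 -0.3 ]
```

View pics/s3.png

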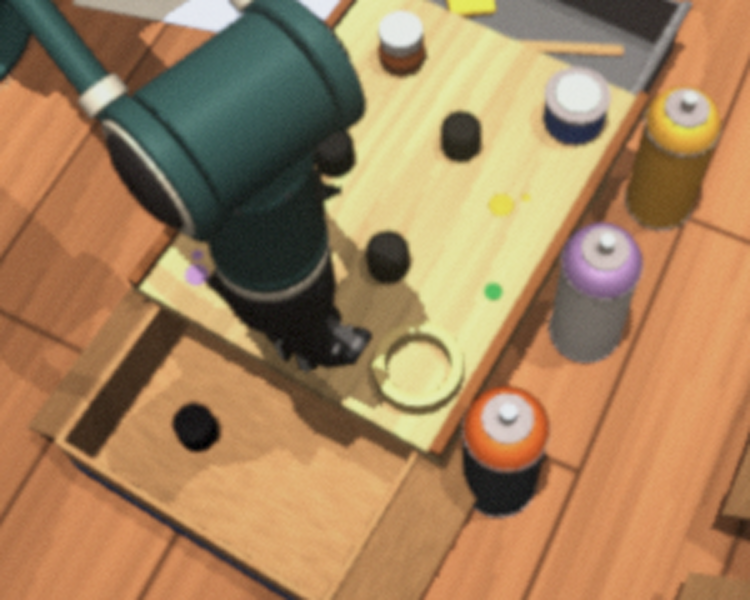

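Cap2 at (388,257) seems not to have moved, although the fingers went through its position. I'll check the geometry by projecting the TCP into both views.

```bash
python3 - <<'E'
from h import *
s=read_state();p=s["tool_pos"];print(p)
out=[]
for n in("top","scene"):
    c=calibration(n)
    P=np.array([p,p-[0,0,.008],[*(O+A.T@[.025,-.067]),.137],[*(O+A.T@[.0136,-.1792]),.105]])
    uv=cv2.projectPoints(P,c["rvec"],c["tvec"],c["camera_matrix"],np.array([c["k1"],0,0,0.]))[0].reshape(-1,2)
    print(n,uv.round(1))
    im=cv2.cvtColor(read_camera(n),cv2.COLOR_RGB2BGR)
    x,y=uv[0].astype(int); y0=max(y-70,0)
    im=im[y0:y0+140,x-65:x+65]; im=cv2.resize(im,(390,420),interpolation=cv2.INTER_CUBIC)
    for (u,v),col in zip(uv,[(0,0,255),(255,0,0),(0,255,0),(255,0,255)]): cv2.circle(im,(int((u-x+65)*3),int((v-y0)*3)),4,col,1)
    out.append(im)
cv2.imwrite("pics/g.png",np.hstack(out))
E
```

```text
[ 0.56873278 -0.1941972   0.12468653]
top [[367.9 210.8]
 [366.7 211.1]
 [304.6 198.8]
 [364.9 211.6]]
scene [[201.1 263.4]
 [201.5 264.9]
 [234.5 218.7]
 [202.1 267. ]]
```

View pics/g.png

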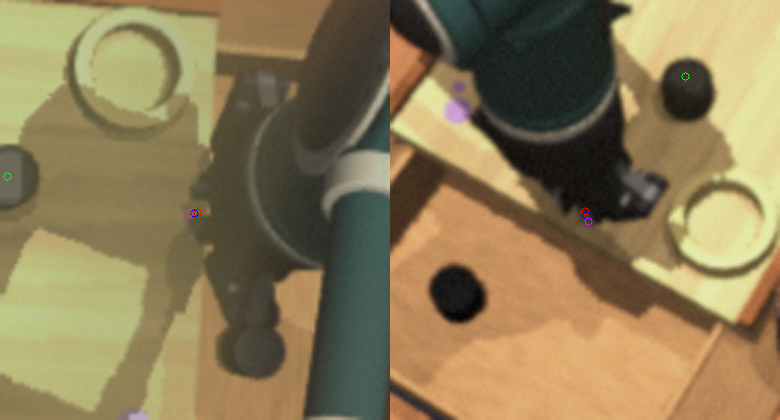

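The top view shows cap2 still in place (green mark) and the tips look higher than I assumed. I'll touch the bare deck gently to find the real tip height.

Call:
{"fn": "move_arm", "kwargs": {
  "series": [1.2, 1.5, 0, 0, 0, 0, 0, 1.2, 1.5, 0, 0, 0, 0, 0, 1.2, 0, 0, 0.2, 0, 0, 0, 1.2, 0, 0, 0.2, 0, 0, 0, 1.2, 0, 0, 0, 0, 0, 0]
}}

```text
time: 9.98
tool_pos: [0.5707, -0.1644, 0.1204]
tcp_rot: [-2.302, -2.137, 0.001]
wrist_force: [0.2, 0.1, 1.2]
width: 0.139
grip_force: 0.0
```

Call:
{"fn": "move_arm", "kwargs": {
  "series": [1.2, 0, 0, 0.15, 0, 0, 0, 1.2, 0, 0, 0.15, 0, 0, 0, 1.2, 0, 0, 0, 0, 0, 0]
}}

```text
time: 10.35
tool_pos: [0.5708, -0.1645, 0.1175]
tcp_rot: [-2.302, -2.137, 0.0]
wrist_force: [0.1, -0.7, -0.9]
width: 0.143
grip_force: 0.0
```

Call:
{"fn": "move_arm", "kwargs": {
  "series": [1.2, 0, 0, 0.15, 0, 0, 0, 1.2, 0, 0, 0.15, 0, 0, 0, 1.2, 0, 0, 0, 0, 0, 0]
}}

```text
time: 10.72
tool_pos: [0.5708, -0.1643, 0.1144]
tcp_rot: [-2.302, -2.137, 0.0]
wrist_force: [-0.0, 0.0, -1.4]
width: 0.144
grip_force: 0.0
```

Call:
{"fn": "move_arm", "kwargs": {
  "series": [1.2, 0, 0, 0.1, 0, 0, 0, 1.2, 0, 0, 0, 0, 0, 0]
}}

```text
time: 10.98
tool_pos: [0.5709, -0.1643, 0.1136]
tcp_rot: [-2.302, -2.138, 0.0]
wrist_force: [-0.7, 0.7, -0.0]
width: 0.143
grip_force: 0.0
```

Call:
{"fn": "move_arm", "kwargs": {
  "series": [1.2, 0, 0, 0.1, 0, 0, 0, 1.2, 0, 0, 0, 0, 0, 0]
}}

```text
time: 11.22
tool_pos: [0.5709, -0.1643, 0.1126]
tcp_rot: [-2.302, -2.138, 0.0]
wrist_force: [-0.4, 0.9, -0.1]
width: 0.139
grip_force: 0.0
```

Call:
{"fn": "move_arm", "kwargs": {
  "series": [1.2, 0, 0, 0.1, 0, 0, 0, 1.2, 0, 0, 0, 0, 0, 0]
}}

```text
time: 11.48
tool_pos: [0.5709, -0.1643, 0.1116]
tcp_rot: [-2.302, -2.138, 0.0]
wrist_force: [-0.5, -0.6, -0.4]
width: 0.143
grip_force: 0.0
```

```bash
python3 - <<'E'
from h import *
where()
# dark blobs now, caps located in scene/top
for n in("top","scene"):
    im=read_camera(n)
    for c,a in blobs(im.max(2)<75,120,900):
        l=loc(cast(n,[c],.121)[0])*1e3
        if abs(l[0])<150 and abs(l[1])<330: print(n,c.round(1),a,l.round(1))
    c=calibration(n)
    uv=cv2.projectPoints(np.array([[*(O+A.T@[x,y]),.137] for x,y in((22,64),(25,-67),(-66.5,-3))]) if 0 else np.array([[*(O+A.T@np.array([x,y])/1e3),.137] for x,y in((22,64),(25,-67),(-66.5,-3))]),c["rvec"],c["tvec"],c["camera_matrix"],np.array([c["k1"],0,0,0.]))[0].reshape(-1,2)
    print(n,[(u.round(0),im[int(u[1]),int(u[0])]) for u in uv])
E
```

```text
t11.47 loc mm [  13.7 -149.2] z 111.6 toolx yaw err deg -0.18 tilt 0.01 w 0.14 F [-0.5 -0.6 -0.4] q [-0.32  0.2   1.89 -0.    1.05 -0.25]
top [410.7 174.4] 147 [  83.6 -254.3]
top [(array([227., 195.]), array([111, 110,  95], dtype=uint8)), (array([305., 199.]), array([79, 77, 58], dtype=uint8)), (array([263., 251.]), array([110, 109,  96], dtype=uint8))]
scene [308.1 171.6] 136 [103. 117.]
scene [263.8 174.4] 224 [21.8 63.4]
scene [234.3 222.7] 283 [ 24.6 -68.8]
scene [130.5 272.7] 717 [ -99.2 -264.1]
scene [158.1 290.7] 249 [ -30.3 -267.2]
scene [(array([264., 170.]), array([63, 61, 51], dtype=uint8)), (array([235., 219.]), array([39, 36, 30], dtype=uint8)), (array([213., 177.]), array([33, 44, 40], dtype=uint8))]
```

Call:
{"fn": "move_arm", "kwargs": {
  "series": [1.2, 0, 0, 0.15, 0, 0, 0, 1.2, 0, 0, 0.15, 0, 0, 0, 1.2, 0, 0, 0.15, 0, 0, 0, 1.2, 0, 0, 0, 0, 0, 0]
}}

```text
time: 12.08
tool_pos: [0.5708, -0.1643, 0.1069]
tcp_rot: [-2.302, -2.137, 0.0]
wrist_force: [-0.3, 0.6, 0.1]
width: 0.142
grip_force: 0.0
```

Call:
{"fn": "move_arm", "kwargs": {
  "series": [1.2, 0, 0, 0.15, 0, 0, 0, 1.2, 0, 0, 0.15, 0, 0, 0, 1.2, 0, 0, 0, 0, 0, 0]
}}

```text
time: 12.45
tool_pos: [0.5708, -0.1643, 0.1039]
tcp_rot: [-2.302, -2.137, 0.0]
wrist_force: [0.6, 0.3, 0.2]
width: 0.14
grip_force: 0.0
```

```bash
python3 - <<'E'
from h import *
p=read_state()["tool_pos"];c=calibration("scene")
P=np.array([p,p-[0,0,.008],[p[0],p[1],.105],[p[0],p[1],.137]])
uv=cv2.projectPoints(P,c["rvec"],c["tvec"],c["camera_matrix"],np.array([c["k1"],0,0,0.]))[0].reshape(-1,2);print(uv.round(1))
im=np.mean([read_camera("scene") for _ in range(4)],0)
x,y=uv[0].astype(int);im=im[y-40:y+30,x-45:x+45,::-1]
im=np.clip(255*(im/255)**.5,0,255).astype(np.uint8)
im=cv2.resize(im,(720,560),interpolation=cv2.INTER_CUBIC)
for (u,v),col in zip(uv,[(0,0,255),(255,0,0),(255,0,255),(0,255,0)]): cv2.circle(im,(int((u-x+45)*8),int((v-y+40)*8)),4,col,1)
cv2.imwrite("pics/g2.png",im)
E
```

```text
[[210.  255.1]
 [210.3 256.6]
 [209.9 254.9]
 [208.5 248.7]]
```

View pics/g2.png

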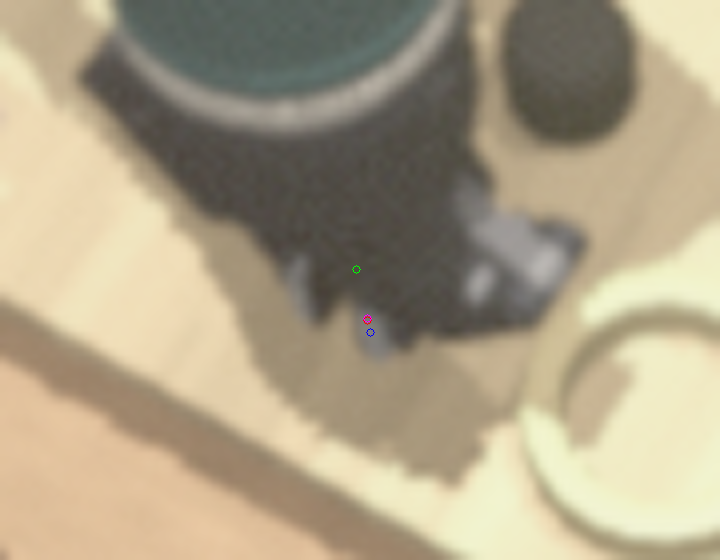

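The zoom shows the pad ends near (320,320) and (390,350). That puts the tips level with or above the TCP mark rather than 8 mm below it. I'll keep descending in small steps.

Call:
{"fn": "move_arm", "kwargs": {
  "series": [1.2, 0, 0, 0.15, 0, 0, 0, 1.2, 0, 0, 0.1, 0, 0, 0, 1.2, 0, 0, 0, 0, 0, 0]
}}

```text
time: 13.02
tool_pos: [0.5708, -0.1643, 0.1015]
tcp_rot: [-2.302, -2.137, 0.0]
wrist_force: [-0.9, 0.3, 0.1]
width: 0.144
grip_force: 0.0
```

Call:
{"fn": "move_arm", "kwargs": {
  "series": [1.2, 0, 0, 0.1, 0, 0, 0, 1.2, 0, 0, 0.1, 0, 0, 0, 1.2, 0, 0, 0, 0, 0, 0]
}}

```text
time: 13.4
tool_pos: [0.5709, -0.1643, 0.0995]
tcp_rot: [-2.302, -2.137, 0.0]
wrist_force: [-0.2, 0.1, -0.4]
width: 0.138
grip_force: 0.0
```

Call:
{"fn": "move_arm", "kwargs": {
  "series": [1.2, 0, 0, 0.1, 0, 0, 0, 1.2, 0, 0, 0.1, 0, 0, 0, 1.2, 0, 0, 0, 0, 0, 0]
}}

```text
time: 13.78
tool_pos: [0.5709, -0.1643, 0.0976]
tcp_rot: [-2.302, -2.137, 0.0]
wrist_force: [0.3, 0.8, -0.3]
width: 0.141
grip_force: 0.0
```

Call:
{"fn": "move_arm", "kwargs": {
  "series": [1.2, 0, 0, 0.1, 0, 0, 0, 1.2, 0, 0, 0.1, 0, 0, 0, 1.2, 0, 0, 0, 0, 0, 0]
}}

```text
time: 14.15
tool_pos: [0.5708, -0.1643, 0.0955]
tcp_rot: [-2.302, -2.137, 0.0]
wrist_force: [-0.1, -0.3, -0.1]
width: 0.141
grip_force: 0.0
```

Call:
{"fn": "move_arm", "kwargs": {
  "series": [1.2, 0, 0, 0.1, 0, 0, 0, 1.2, 0, 0, 0, 0, 0, 0]
}}

```text
time: 14.4
tool_pos: [0.5709, -0.1643, 0.0946]
tcp_rot: [-2.302, -2.138, 0.0]
wrist_force: [0.5, -0.9, 0.1]
width: 0.139
grip_force: 0.0
```

Call:
{"fn": "move_arm", "kwargs": {
  "series": [1.2, 0, 0, 0.1, 0, 0, 0, 1.2, 0, 0, 0, 0, 0, 0]
}}

```text
time: 14.65
tool_pos: [0.5709, -0.1643, 0.0936]
tcp_rot: [-2.302, -2.138, 0.0]
wrist_force: [-0.5, 0.6, -0.1]
width: 0.143
grip_force: 0.0
```

Call:
{"fn": "move_arm", "kwargs": {
  "series": [1.2, 0, 0, 0.1, 0, 0, 0, 1.2, 0, 0, 0, 0, 0, 0]
}}

```text
time: 14.9
tool_pos: [0.5711, -0.1644, 0.0928]
tcp_rot: [2.302, 2.137, 0.0]
wrist_force: [0.7, 0.7, -0.4]
width: 0.136
grip_force: 0.2
```

Call:
{"fn": "move_arm", "kwargs": {
  "series": [1.2, 0, 0, 0.1, 0, 0, 0, 1.2, 0, 0, 0, 0, 0, 0]
}}

```text
time: 15.15
tool_pos: [0.5711, -0.1644, 0.0928]
tcp_rot: [2.302, 2.138, 0.0]
wrist_force: [-2.3, 0.6, 6.1]
width: 0.144
grip_force: 3.0
```

The tips touch the deck at TCP z = 0.0928, so they stand 12 mm behind the TCP. I'll work at z ≈ 0.100. Raising now and redoing cap2.

Call:
{"fn": "move_arm", "kwargs": {
  "series": [1.2, 0, 0, -4, 0, 0, 0, 1.2, 0, 0, -4, 0, 0, 0, 1.2, 4, 0.4, 0, 0, 0, 0, 1.2, 5, 0.4, 0, 0, 0, 0, 1.2, 3.4, 0.3, 0, 0, 0, 0]
}}

```text
time: 15.78
tool_pos: [0.5912, -0.0398, 0.1718]
tcp_rot: [-2.302, -2.138, -0.001]
wrist_force: [0.3, 0.3, 0.1]
width: 0.143
grip_force: 0.0
```

Call:
{"fn": "move_arm", "kwargs": {
  "series": [1.2, 0, 0, 0, 0, 0, 0, 1.2, 0, 0, 0, 0, 0, 0]
}}

```text
time: 16.02
tool_pos: [0.5909, -0.0419, 0.1715]
tcp_rot: [2.301, 2.138, -0.001]
wrist_force: [-0.5, 0.3, -0.5]
width: 0.144
grip_force: 0.0
```

```bash
python3 -c "
from h import *
where()"
```

```text
t16.02 loc mm [ 25.  -25.7] z 171.5 toolx yaw err deg -0.15 tilt 0.04 w 0.14 F [-0.5  0.3 -0.5] q [-0.11  0.14  1.84 -0.    1.16 -0.04]
```

Call:
{"fn": "move_arm", "kwargs": {
  "series": [1.2, 0, 0, 3, 0, 0, 0, 1.2, 0, 0, 2.5, 0, 0, 0, 1.2, 0, 0, 1.6, 0, 0, 0, 1.2, -0.5, 0, 0, 0, 0, 0, 1.2, -0.5, 0, 0, 0, 0, 0]
}}

```text
time: 16.65
tool_pos: [0.5911, -0.0524, 0.1016]
tcp_rot: [2.302, 2.136, 0.001]
wrist_force: [0.1, -0.2, 0.1]
width: 0.136
grip_force: 0.0
```

Call:
{"fn": "move_arm", "kwargs": {
  "series": [1.2, -0.6, -0.1, 0, 0, 0, 0, 1.2, -1, -0.1, 0, 0, 0, 0, 1.2, -1.2, -0.1, 0, 0, 0, 0, 1.2, -1.2, -0.1, 0, 0, 0, 0, 1.2, -1.2, -0.1, 0, 0, 0, 0]
}}

```text
time: 17.27
tool_pos: [0.5813, -0.1039, 0.1007]
tcp_rot: [2.302, 2.137, -0.0]
wrist_force: [-0.2, 0.5, -0.2]
width: 0.14
grip_force: 0.1
```

```bash
python3 - <<'E'
from h import *
where()
im=read_camera("scene")
for c,a in blobs(im.max(2)<75,120,900):
    l=loc(cast("scene",[c],.121)[0])*1e3
    if abs(l[0])<150 and abs(l[1])<330: print(c.round(1),a,l.round(1))
E
```

```text
t17.27 loc mm [ 19.8 -88.2] z 100.7 toolx yaw err deg -0.19 tilt 0.0 w 0.14 F [-0.2  0.5 -0.2] q [-0.22  0.21  1.9  -0.    1.03 -0.14]
[308.2 171.6] 133 [103.2 117. ]
[263.8 174.5] 229 [21.9 63.2]
[130.3 272.7] 698 [ -99.3 -264.3]
[158.  290.6] 242 [ -30.5 -267.2]
```

Cap2 is moving now.

Call:
{"fn": "move_arm", "kwargs": {
  "series": [1.2, -1.2, -0.1, 0, 0, 0, 0, 1.2, -1.2, -0.1, 0, 0, 0, 0, 1.2, -1.2, -0.1, 0, 0, 0, 0, 1.2, -1.1, 0, 0, 0, 0, 0, 1.2, -0.8, 0, 0, 0, 0, 0]
}}

```text
time: 17.95
tool_pos: [0.5744, -0.1584, 0.1007]
tcp_rot: [2.303, 2.137, 0.0]
wrist_force: [0.2, 0.2, -0.4]
width: 0.141
grip_force: 0.0
```

Call:
{"fn": "move_arm", "kwargs": {
  "series": [1.2, -0.5, 0, 0, 0, 0, 0, 1.2, -0.4, 0, 0, 0, 0, 0, 1.2, -0.4, 0, 0, 0, 0, 0, 1.2, -0.4, 0, 0, 0, 0, 0, 1.2, -0.4, 0, 0, 0, 0, 0]
}}

```text
time: 18.58
tool_pos: [0.5729, -0.1787, 0.1007]
tcp_rot: [2.302, 2.138, 0.0]
wrist_force: [-0.3, 0.6, -0.1]
width: 0.142
grip_force: 0.1
```

Call:
{"fn": "move_arm", "kwargs": {
  "series": [1.2, -0.4, 0, 0, 0, 0, 0, 1.2, -0.4, 0, 0, 0, 0, 0, 1.2, -0.4, 0, 0, 0, 0, 0, 1.2, 0, 0, 0, 0, 0, 0, 1.2, 0, 0, 0, 0, 0, 0]
}}

```text
time: 19.2
tool_pos: [0.572, -0.1905, 0.1007]
tcp_rot: [-2.302, -2.137, -0.0]
wrist_force: [0.7, -0.7, -0.3]
width: 0.137
grip_force: 0.0
```

```bash
python3 - <<'E'
from h import *
where()
im=read_camera("scene")
for c,a in blobs(im.max(2)<75,120,900):
    l=loc(cast("scene",[c],.02)[0])*1e3
    if abs(l[0])<150 and abs(l[1])<330: print(c.round(1),a,l.round(1))
im=im[120:360,80:380]
cv2.imwrite("pics/s4.png",cv2.cvtColor(cv2.resize(im,(750,600),interpolation=cv2.INTER_CUBIC),cv2.COLOR_RGB2BGR))
E
```

```text
t19.20 loc mm [  16.7 -175.2] z 100.7 toolx yaw err deg -0.18 tilt 0.01 w 0.14 F [ 0.7 -0.7 -0.3] q [-0.36  0.23  1.88  0.    1.04 -0.29]
[308.  171.6] 137 [ 83.  177.8]
[263.9 174.5] 223 [ -6.9 118.4]
[130.4 272.7] 718 [-141.6 -245.5]
[158.1 290.6] 250 [ -65.  -248.7]
[191.8 306.1] 244 [  16.6 -241.4]
[166.4 340.4] 266 [  10.1 -328.8]
```

Cap2 is in the carton (board frame 17, −241 mm). Cap3 is next.

Call:
{"fn": "move_arm", "kwargs": {
  "series": [1.2, 0, 0, -3.5, 0, 0, 0, 1.2, 0, 0, -3.5, 0, 0, 0, 1.2, 5, -2, 0, 0, 0, 0, 1.2, 5, -2, 0, 0, 0, 0, 1.2, 5, -2, 0, 0, 0, 0]
}}

```text
time: 19.88
tool_pos: [0.5228, -0.0351, 0.1709]
tcp_rot: [2.303, 2.137, 0.001]
wrist_force: [0.8, 0.7, 0.8]
width: 0.141
grip_force: 0.0
```

Call:
{"fn": "move_arm", "kwargs": {
  "series": [1.2, 4, -1.6, 0, 0, 0, 0, 1.2, 2.2, -0.7, 0, 0, 0, 0, 1.2, 0, 0, 0, 0, 0, 0, 1.2, 0, 0, 0, 0, 0, 0]
}}

```text
time: 20.38
tool_pos: [0.5052, 0.0267, 0.1708]
tcp_rot: [2.301, 2.138, -0.0]
wrist_force: [0.9, -0.2, 0.2]
width: 0.141
grip_force: 0.0
```

```bash
python3 -c "
from h import *
where()"
```

```text
t20.38 loc mm [-65.4  36.7] z 170.8 toolx yaw err deg -0.16 tilt 0.03 w 0.14 F [ 0.9 -0.2  0.2] q [ 0.   -0.02  2.01 -0.    1.15  0.08]
```

Call:
{"fn": "move_arm", "kwargs": {
  "series": [1.2, 0, -0.1, 3, 0, 0, 0, 1.2, 0, 0, 2.5, 0, 0, 0, 1.2, 0, 0, 1.5, 0, 0, 0, 1.2, -0.5, 0, 0, 0, 0, 0, 1.2, -0.5, 0, 0, 0, 0, 0]
}}

```text
time: 21.0
tool_pos: [0.5041, 0.0165, 0.1016]
tcp_rot: [2.302, 2.136, 0.001]
wrist_force: [0.2, 1.0, -0.1]
width: 0.143
grip_force: 0.0
```

Call:
{"fn": "move_arm", "kwargs": {
  "series": [1.2, -0.6, 0, 0, 0, 0, 0, 1.2, -1, 0, 0, 0, 0, 0, 1.2, -1.2, 0.1, 0, 0, 0, 0, 1.2, -1.2, 0.1, 0, 0, 0, 0, 1.2, -1.2, 0.2, 0, 0, 0, 0]
}}

```text
time: 21.62
tool_pos: [0.5033, -0.036, 0.1007]
tcp_rot: [2.302, 2.137, 0.0]
wrist_force: [1.0, 0.9, 0.3]
width: 0.137
grip_force: 0.1
```

Call:
{"fn": "move_arm", "kwargs": {
  "series": [1.2, -1.2, 0.2, 0, 0, 0, 0, 1.2, -1.2, 0.2, 0, 0, 0, 0, 1.2, -1.2, 0.2, 0, 0, 0, 0, 1.2, -1.2, 0.2, 0, 0, 0, 0, 1.2, -1.2, 0.2, 0, 0, 0, 0]
}}

```text
time: 22.25
tool_pos: [0.5089, -0.0964, 0.1007]
tcp_rot: [-2.302, -2.138, -0.0]
wrist_force: [0.3, -0.0, 0.8]
width: 0.141
grip_force: 0.0
```

```bash
python3 -c "
from h import *
where()"
```

```text
t22.25 loc mm [-52.9 -85.8] z 100.7 toolx yaw err deg -0.18 tilt 0.0 w 0.14 F [ 0.3 -0.   0.8] q [-0.24  0.07  2.06  0.    1.01 -0.16]
```

Call:
{"fn": "move_arm", "kwargs": {
  "series": [1.2, -1.2, 0.2, 0, 0, 0, 0, 1.2, -1.2, 0.2, 0, 0, 0, 0, 1.2, -1.2, 0.2, 0, 0, 0, 0, 1.2, -1.2, 0.1, 0, 0, 0, 0, 1.2, -0.8, 0, 0, 0, 0, 0]
}}

```text
time: 22.88
tool_pos: [0.5117, -0.1528, 0.1007]
tcp_rot: [-2.303, -2.137, 0.0]
wrist_force: [0.2, 0.5, 0.2]
width: 0.143
grip_force: 0.1
```

Call:
{"fn": "move_arm", "kwargs": {
  "series": [1.2, -0.5, 0, 0, 0, 0, 0, 1.2, -0.4, 0, 0, 0, 0, 0, 1.2, -0.4, 0, 0, 0, 0, 0, 1.2, -0.4, 0, 0, 0, 0, 0, 1.2, -0.4, 0, 0, 0, 0, 0]
}}

```text
time: 23.5
tool_pos: [0.5101, -0.173, 0.1007]
tcp_rot: [-2.302, -2.138, -0.0]
wrist_force: [-0.8, 0.5, -0.3]
width: 0.14
grip_force: 0.1
```

Call:
{"fn": "move_arm", "kwargs": {
  "series": [1.2, -0.4, 0, 0, 0, 0, 0, 1.2, -0.4, 0, 0, 0, 0, 0, 1.2, -0.4, 0, 0, 0, 0, 0, 1.2, 0, 0, 0, 0, 0, 0, 1.2, 0, 0, 0, 0, 0, 0]
}}

```text
time: 24.12
tool_pos: [0.5092, -0.1848, 0.1006]
tcp_rot: [-2.302, -2.137, -0.0]
wrist_force: [0.3, -0.2, 0.6]
width: 0.143
grip_force: 0.0
```

```bash
cat >> h.py <<'E'
def caps():
    im=read_camera("scene")
    for c,a in blobs(im.max(2)<75,120,900):
        l=loc(cast("scene",[c],.02)[0])*1e3
        if abs(l[0])<150 and abs(l[1])<330: print(c.round(1),a,l.round(1))
    return im
E
python3 -c "
from h import *
where();caps()"
```

```text
t24.12 loc mm [ -46.4 -174.1] z 100.6 toolx yaw err deg -0.19 tilt 0.01 w 0.14 F [ 0.3 -0.2  0.6] q [-0.39  0.12  2.01  0.    1.02 -0.32]
[308.2 171.6] 148 [ 83.4 178. ]
[263.9 174.5] 228 [ -7.  118.3]
[130.5 272.6] 772 [-141.5 -245.1]
[158.  290.6] 247 [ -65.3 -248.7]
[185.2 300.8] 476 [  -1.7 -238.6]
[166.  340.2] 289 [   9.2 -328.8]
```

Cap3 is in the carton, touching cap2. Cap1 is last.

Call:
{"fn": "move_arm", "kwargs": {
  "series": [1.2, 0, 0, -3.5, 0, 0, 0, 1.2, 0, 0, -3.5, 0, 0, 0, 1.2, 5, 1.2, 0, 0, 0, 0, 1.2, 5, 1.2, 0, 0, 0, 0, 1.2, 5, 1.2, 0, 0, 0, 0]
}}

```text
time: 24.8
tool_pos: [0.5567, -0.0365, 0.1711]
tcp_rot: [2.302, 2.137, 0.001]
wrist_force: [0.7, -0.1, 0.7]
width: 0.141
grip_force: 0.0
```

Call:
{"fn": "move_arm", "kwargs": {
  "series": [1.2, 5, 1.2, 0, 0, 0, 0, 1.2, 5, 1.2, 0, 0, 0, 0, 1.2, 2.9, 0.8, 0, 0, 0, 0, 1.2, 0, 0, 0, 0, 0, 0, 1.2, 0, 0, 0, 0, 0, 0]
}}

```text
time: 25.42
tool_pos: [0.5973, 0.088, 0.1704]
tcp_rot: [-2.302, -2.138, 0.002]
wrist_force: [0.4, -0.3, -0.1]
width: 0.146
grip_force: 0.0
```

```bash
python3 -c "
from h import *
where()"
```

```text
t25.43 loc mm [ 22.2 104.3] z 170.4 toolx yaw err deg -0.15 tilt 0.05 w 0.15 F [ 0.4 -0.3 -0.1] q [ 0.11  0.17  1.81 -0.    1.16  0.18]
```

Call:
{"fn": "move_arm", "kwargs": {
  "series": [1.2, 0, 0, 3, 0, 0, 0, 1.2, 0, 0, 2.5, 0, 0, 0, 1.2, 0, 0, 1.5, 0, 0, 0, 1.2, -0.5, 0, 0, 0, 0, 0, 1.2, -0.5, 0, 0, 0, 0, 0]
}}

```text
time: 26.05
tool_pos: [0.5977, 0.0776, 0.1017]
tcp_rot: [2.302, 2.136, 0.002]
wrist_force: [0.1, -0.7, 0.2]
width: 0.145
grip_force: 0.1
```

Call:
{"fn": "move_arm", "kwargs": {
  "series": [1.2, -0.6, 0, 0, 0, 0, 0, 1.2, -1, 0, 0, 0, 0, 0, 1.2, -1.2, 0, 0, 0, 0, 0, 1.2, -1.2, 0, 0, 0, 0, 0, 1.2, -1.2, 0, 0, 0, 0, 0]
}}

```text
time: 26.68
tool_pos: [0.593, 0.0256, 0.1007]
tcp_rot: [-2.302, -2.137, 0.0]
wrist_force: [0.6, 0.5, -0.1]
width: 0.139
grip_force: 0.1
```

Call:
{"fn": "move_arm", "kwargs": {
  "series": [1.2, -1.2, 0.1, 0, 0, 0, 0, 1.2, -1.2, 0, 0, 0, 0, 0, 1.2, -1.2, 0.1, 0, 0, 0, 0, 1.2, -1.2, 0, 0, 0, 0, 0, 1.2, -1.2, 0.1, 0, 0, 0, 0]
}}

```text
time: 27.3
tool_pos: [0.5916, -0.0343, 0.1006]
tcp_rot: [-2.302, -2.138, 0.0]
wrist_force: [-0.7, 0.4, 0.1]
width: 0.143
grip_force: 0.0
```

Call:
{"fn": "move_arm", "kwargs": {
  "series": [1.2, -1.2, 0, 0, 0, 0, 0, 1.2, -1.2, 0.1, 0, 0, 0, 0, 1.2, -1.2, 0, 0, 0, 0, 0, 1.2, -1.2, 0, 0, 0, 0, 0, 1.2, -1.2, 0, 0, 0, 0, 0]
}}

```text
time: 27.92
tool_pos: [0.5882, -0.0942, 0.1007]
tcp_rot: [-2.302, -2.138, -0.0]
wrist_force: [-0.1, -0.4, 0.4]
width: 0.143
grip_force: 0.0
```

```bash
python3 -c "
from h import *
where();caps()"
```

```text
t27.93 loc mm [ 26.  -78.1] z 100.7 toolx yaw err deg -0.18 tilt 0.0 w 0.14 F [-0.1 -0.4  0.4] q [-0.2   0.22  1.89  0.    1.03 -0.13]
[308.1 171.6] 131 [ 83.2 177.8]
[130.3 272.8] 695 [-141.6 -245.8]
[157.9 290.7] 243 [ -65.3 -249. ]
[185.3 300.8] 465 [  -1.6 -238.5]
[166.5 340.5] 255 [  10.4 -328.9]
```

Call:
{"fn": "move_arm", "kwargs": {
  "series": [1.2, -1.2, 0, 0, 0, 0, 0, 1.2, -1.2, 0, 0, 0, 0, 0, 1.2, -1.2, 0, 0, 0, 0, 0, 1.2, -1.2, 0, 0, 0, 0, 0, 1.2, -1.2, 0, 0, 0, 0, 0]
}}

```text
time: 28.6
tool_pos: [0.5838, -0.1541, 0.1007]
tcp_rot: [2.302, 2.138, 0.0]
wrist_force: [-0.3, -0.7, 0.1]
width: 0.143
grip_force: 0.0
```

Call:
{"fn": "move_arm", "kwargs": {
  "series": [1.2, -0.8, 0, 0, 0, 0, 0, 1.2, -0.5, 0, 0, 0, 0, 0, 1.2, -0.4, 0, 0, 0, 0, 0, 1.2, -0.4, 0, 0, 0, 0, 0, 1.2, -0.4, 0, 0, 0, 0, 0]
}}

```text
time: 29.22
tool_pos: [0.582, -0.1783, 0.1007]
tcp_rot: [-2.302, -2.138, -0.0]
wrist_force: [-0.3, 0.9, -0.8]
width: 0.139
grip_force: 0.0
```

Call:
{"fn": "move_arm", "kwargs": {
  "series": [1.2, -0.4, 0, 0, 0, 0, 0, 1.2, -0.4, 0, 0, 0, 0, 0, 1.2, -0.4, 0, 0, 0, 0, 0, 1.2, 0, 0, 0, 0, 0, 0, 1.2, 0, 0, 0, 0, 0, 0]
}}

```text
time: 29.85
tool_pos: [0.581, -0.1902, 0.1007]
tcp_rot: [-2.302, -2.137, -0.0]
wrist_force: [0.2, 0.3, -0.4]
width: 0.138
grip_force: 0.0
```

```bash
python3 -c "
from h import *
where();caps()"
```

```text
t29.85 loc mm [  25.7 -174.3] z 100.7 toolx yaw err deg -0.19 tilt 0.01 w 0.14 F [ 0.2  0.3 -0.4] q [-0.36  0.24  1.86  0.    1.04 -0.28]
[308.2 171.7] 125 [ 83.3 177.8]
[130.4 272.7] 714 [-141.6 -245.5]
[175.9 297.3] 727 [ -23.3 -241.8]
[223.4 309.1] 243 [  78.3 -214.1]
[166.5 340.5] 264 [  10.4 -328.8]
```

Call:
{"fn": "move_arm", "kwargs": {
  "series": [1.2, 0, 0, -4, 0, 0, 0, 1.2, 0, 0, -4, 0, 0, 0, 1.2, 4, -4, -2, 0, 0, 0, 1.2, 4, -4, 0, 0, 0, 0, 1.2, 0, 0, 0, 0, 0, 0]
}}

```text
time: 30.52
tool_pos: [0.5045, -0.1019, 0.2004]
tcp_rot: [-2.298, -2.14, 0.001]
wrist_force: [0.9, 0.3, 0.5]
width: 0.14
grip_force: 0.0
```

```bash
python3 -c "
from h import *
where();im=caps()
cv2.imwrite('pics/end.png',cv2.cvtColor(cv2.resize(im[100:370,70:400],(770,630))[:600],cv2.COLOR_RGB2BGR))"
```

```text
t30.52 loc mm [-57.  -91.7] z 200.4 toolx yaw err deg -0.02 tilt 0.1 w 0.14 F [0.9 0.3 0.5] q [-0.25 -0.03  1.96  0.    1.21 -0.18]
[308.1 171.6] 138 [ 83.2 177.9]
[130.6 272.3] 724 [-141.6 -244.5]
[158.  290.7] 245 [ -65.2 -248.9]
[185.3 300.9] 471 [  -1.6 -238.6]
[166.5 340.5] 274 [  10.4 -328.8]
[225.4 317.8] 210 [  91.4 -227.9]
```

View pics/end.png

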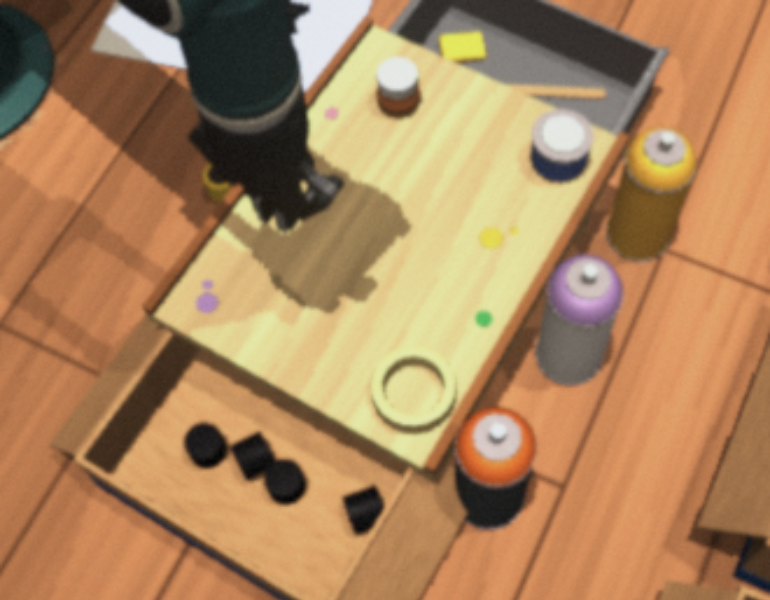

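All four caps are in the carton at (205,445), (253,456), (285,481) and (363,509), and the jar, tape, tin and cans are standing in place. I'll wait for the rolling cap to settle before handing in.

Call:
{"fn": "move_arm", "kwargs": {
  "series": [1.2, 0, 0, 0, 0, 0, 0, 1.2, 0, 0, 0, 0, 0, 0, 1.2, 0, 0, 0, 0, 0, 0, 1.2, 0, 0, 0, 0, 0, 0, 1.2, 0, 0, 0, 0, 0, 0]
}}

```text
time: 31.2
tool_pos: [0.5073, -0.1046, 0.2005]
tcp_rot: [-2.302, -2.137, 0.0]
wrist_force: [-0.0, -0.3, -0.4]
width: 0.141
grip_force: 0.0
```

Call:
{"fn": "move_arm", "kwargs": {
  "series": [1.2, 0, 0, 0, 0, 0, 0, 1.2, 0, 0, 0, 0, 0, 0, 1.2, 0, 0, 0, 0, 0, 0, 1.2, 0, 0, 0, 0, 0, 0, 1.2, 0, 0, 0, 0, 0, 0]
}}

```text
time: 31.82
tool_pos: [0.5072, -0.1045, 0.2007]
tcp_rot: [2.302, 2.138, 0.0]
wrist_force: [0.1, 0.5, 0.4]
width: 0.143
grip_force: 0.0
```

```bash
python3 -c "
from h import *
caps()
for _ in range(9): read_camera('top')
print();caps();where()"
```

```text
[308.1 171.6] 134 [ 83.1 177.8]
[130.7 272.3] 728 [-141.6 -244.3]
[157.9 290.7] 243 [ -65.3 -249. ]
[185.3 300.8] 469 [  -1.6 -238.5]
[167.1 340.8] 267 [  11.8 -328.8]
[225.4 317.8] 210 [  91.4 -227.9]

[308.1 171.6] 139 [ 83.3 177.8]
[130.6 272.4] 726 [-141.7 -244.7]
[158.  290.7] 244 [ -65.2 -248.9]
[185.2 300.9] 470 [  -1.6 -238.6]
[166.5 340.5] 266 [  10.3 -328.9]
[225.4 317.8] 210 [  91.4 -227.9]
t32.38 loc mm [-54. -94.] z 200.7 toolx yaw err deg -0.18 tilt 0.0 w 0.14 F [-0.5  0.7 -1.2] q [-0.25 -0.02  1.96 -0.    1.21 -0.18]
```

```bash
python3 -c "
from workcell import *
print(finish_job())"
```

```text
the job is handed in; nothing more can be done
None
```

All four black caps are at rest in the brown carton, nothing else was visibly moved, and the job was handed in at about 32 s of the 72 s allowed; no verdict came back.

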